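# Load the curing cabinet and shut its door onto the slam latch

### The arm

A 6-joint arm with a two-finger parallel gripper is mounted at the origin on the work surface; the furniture and walls round the work are solid. World frame = base frame: x ahead of the robot, y to its left, z up, the work surface at z = 0. Lengths are in m, angles in rad, forces in N, time in s.
With the tool pointing down it reaches from about 0.375 to 0.9 m from the base axis. Payload 3.1 kg.
Tool frame: the origin (TCP) lies on the centre line of the jaws, within the pads' length; the fingertips stand robot.tip_reach ahead of it and the grasp point (between the pads) lies 8 mm behind it (robot.tip_reach is the distance from the TCP to the fingertips, in m); z points along the fingers, y is the line along which they close (so a half turn about z gives the same grasp; the last joint's range is limited). The gripper opens to 87 mm and grips with 3 to 60 N. Pads are 19 mm wide; open, the fingers measure 117 mm over their backs; the gripper's body (75 mm by 190 mm) begins 51 mm behind the grasp point.
Start: joints at [1.145, 0.527, 1.433, -0, 1.181, -0.178], TCP at [0.153, 0.606, 0.207] pointing down, gripper open.
Joint ranges: [-3.08, 3.08], [-0.75, 2.2], [0.22, 2.44], [-1.43, 4.57], [0, 2.65], [-2.85, 2.85]. Speed limits (rad/s): [2.79, 2.79, 3.14, 3.14, 3.14, 3.14].

### API

Orientations are given as a unit quaternion [x, y, z, w].
In Python, from rig import robot gives the robot as it stands.
- The arm moves only by the tool jog_arm, never from a script. Its argument "motion" is one flat list of numbers, 7 for each row, row after row: the shift along the tool's x, y, z scaled (see below), then the turn, a rotation vector about the tool's x, y, z scaled (see below), then the gripper's target within -1 to 1 (shut at 1, half-way at 0, fully open at -1). In form: [x, y, z, rx, ry, rz, hand, x, y, z, rx, ry, rz, hand, ...]. A call has 1 to 12 rows; each row shifts and turns the commanded pose from where the row before left it, along the tool's axes as they then stand; what a row does not reach is not made up. The controller multiplies each number of a shift by 4 cm and each number of a turn by 4 degrees. A row lasts 1/8 s, in which the tool goes at most 62.5 mm and 10.7 degrees, less where a joint would pass 70% of its speed; a pose out of reach is approached as far as the arm can. A call with a number of a shift or a turn outside -1 to 1 is refused whole. A call with a gripper value outside its range is refused whole. The fingers move at their own pace and stop on an object; "grip_force" is the grip in N (left out, the last holds). Time passes only in rows, so rows that do not move let the fingers close. It gives the time, the measured TCP pose, the force, the opening and the grip force at its end, in the units of the state.
- robot.get_obs(): the state, without advancing time (a new reading comes with each control period).
- robot.camera(name): name is "scene" or "top"; returns the picture (420x560x3 uint8, blue, green, red); there is no depth.
- robot.calibration(name): a dict with "fx", "fy", "cx", "cy" (pixels), "R" (3x3) and "t" (3): a world point X has camera coordinates R X + t. Camera axes: x right, y down, z forward; pixel columns grow to the right and rows downward; lengths in m; the calibration is good to about 2 mm. A picture is of the moment at which its call begins. calibration takes no time and is no camera call.
- robot.hand_in(): hands the job in; it is judged then, once.
The state is a dict: "time": time; "q": joint angles; "joint_velocities": joint speeds; "joint_torque": joint torques, N m; "position": TCP position; "tool_rot": TCP orientation; "ft_force": force on the tool from outside, world axes, zero at the start; "moment": the same for the moment, N m; "grip_width": finger opening in m; "grip_force": force on a finger pad.
Only numpy, scipy, OpenCV 4.12 (cv2) and the standard library are available. Lean on these libraries where they do the work, as an engineer would, in place of code of your own. Each camera call takes 0.05 s, during which the arm holds its last target. There are 200 camera calls.

### The job

The black clip has just been bonded and must be cured: lay it flat in the cabinet's pulled-out tray, slide the tray fully home, and then push the door shut until its sprung latch tongue has ridden over the keeper and snapped fully out behind it. Push with a steady, moderate hand (never more than 13 N on the cabinet, its tray or its door), and leave everything else on the bench where it is.

Things in the scene. Friction and masses are not known exactly. Their poses are not given: they have to be found in the camera images.
- clip: the small black plastic snap clip to be cured, lying flat on the bench: 22 mm along its x, 55 mm along its y, 16 mm high at its highest, with straight sides from 0 to 10 mm; 15 g. Origin in the middle of its underside, z up. Grip it across x (the 22 mm) near its middle.
- cabinet: low white bench-top UV-curing cabinet, fixed: 194 mm wide (y -95 to +99), 165 deep (x 0 to 165), 90 high; lamp head and timer on the roof's rear (x 85 to 151, up to 110 high). Origin on the bench under the middle of its open front; x points from front to back, y away from the door's hinge side. It carries tray and door. A keeper reaches round the y = +101 side in front of that jamb (x -41 to -25).
- tray (a joint): how far the flat aluminium tray is pulled out, m: 0 fully home on its stop, at most 0.095. It slides along the cabinet's x with about 1.5 N of friction, and stays where it is left; a rubber bumper takes another 1.5 N per mm over the last 3 mm and may send it back to 0.0025. Fully home: under 0.004.
- tray_spot (a point): point on the tray's floor (25 mm above the bench), mid-width, 48 mm behind the front face of its lip; moves with the tray, axes as the cabinet's. With the tray out it is the middle of the part clear of the cabinet: lay the clip here. The floor is 92 mm wide (y +-46) and spans x -44 to +74 of this point; side and rear walls rise 15 mm, the front lip 30 mm, 3 to 4 mm thick.
- tray_lip (a point): middle of the upper edge of the tray's front lip, on its outer (front) face, 55 mm above the bench; the lip is 98 mm wide along the cabinet's y. Push here along the cabinet's +x to send the tray home; when home this face lies in the cabinet's front plane (cabinet x = 0).
- door (a joint): door angle, rad: 0 nominal shut, grows as it opens (1.36 to 1.5 at the start); it turns with a light drag and stays where left. Seen from above it shuts clockwise, from pointing along the cabinet's -x to lying along its +y. The keeper is set on slotted screws anywhere in 12 mm of depth, unmeasured, so the door latches somewhere from 0.075 to 0.0 rad. Let go too early it springs back or stays ajar.
- door_hinge (a point): point on the door's vertical hinge axis, 50 mm above the bench, at cabinet x -26, y -87 mm; its axes turn with the door and are the cabinet's at angle 0. The door spans 4 to 153 mm from the axis (along this point's +y), is 16 mm thick (x 0, the outer face, to +16) and reaches from 12 to 88 mm above the bench.
- push_plate (a point): middle of the steel push plate (30 mm wide, 58 high) on the door's outer face, 113.5 mm from the hinge axis, 50 mm above the bench; moves with the door. Push along its +x (into the face); its y runs along the door away from the hinge. The tongue's thumb pin, 8 mm thick, stands 13 mm out of the face 32 mm nearer the free edge: keep off it.
- tongue (a joint): how far the sloped steel latch tongue is pushed into the door's free edge, m: 0 fully out (10 mm proud), sprung (2 to 3 N). It meets the keeper some 0.11 rad before latching; the push at the push plate climbs to 4 to 8 N with it 6 mm in, drops, then climbs again on a rubber buffer (8 N per mm); by 8 N there the tongue has snapped out behind the keeper. Latched: under 0.0015 and staying so.
- sealant: red adhesive bottle with a white nozzle, 34x35x109 mm, standing; origin under its middle. Leave it alone.
- screwdriver: yellow-handled screwdriver, 194 mm, lying. Leave it alone.
- bracket: black clip bracket, 38x124x34 mm, lying left of the robot. Leave it alone.
- bracket_b: second black clip bracket of the same kind. Leave it alone.
- tape_small: roll of black tape, 78 mm across, 19 mm high, lying. Leave it alone.
- marker: white felt marker with a black cap, 138 mm, lying. Leave it alone.

How it is judged:
By the outcome, as a careful person would: the job done as asked, in the order asked, and still so for the second after the job is handed in, with the robot touching nothing.
It also fails if it takes over 67 s, if anything falls off the work surface, if the arm or the gripper's body presses on something with over 40 N, if the wrist force passes 120 N, or if a joint passes its speed limit or range.

## Working session

There is one attempt and no reset: what is moved stays moved. The work goes in short steps, Python scripts to look and compute and a tool call to move; the robot and the scene stay as the last step left them, time stands still between calls to the robot, and variables do not carry over. Pictures are saved under pics/ and viewed, at most 10 in all, crops included, and the job is handed in when it is done.

Besides the shell and the picture viewer there is one more tool, called after "Call:" as a command line: name --argument value ..., lists and objects as JSON in quotes. jog_arm: Moves the arm, as the interface text tells. Shifts and turns lie within -1 to 1; 1 stands for 4 cm of shift or 4 degrees of turn. Its arguments: {"type":"object","properties":{"motion":{"type":"array","items":{"type":"number"}},"grip_force":{"type":"number"}},"required":["motion"]}

```bash
ls; mkdir -p pics
python3 - <<'E'
from rig import robot
import cv2,numpy as np
for n in("scene","top"):
    cv2.imwrite(f"pics/{n}0.png",robot.camera(n)); c=robot.calibration(n)
    print(n,c["fx"],c["cx"],c["cy"],np.round(c["R"],3).tolist(),np.round(-np.array(c["R"]).T@np.array(c["t"]),3))
o=robot.get_obs(); print(o["time"],o["tool_rot"],o["position"],o["ft_force"],robot.tip_reach)
E
```

```text
pics
scene 499.72845213222246 284.2403515061137 210.99451007069925 [[0.892, -0.452, 0.001], [-0.327, -0.645, -0.691], [0.313, 0.616, -0.723]] [ 0.029 -0.821  0.976]
top 499.7622579182918 275.2760908660266 208.09946499550526 [[-0.025, -1.0, -0.016], [-0.998, 0.026, -0.049], [0.05, 0.014, -0.999]] [ 0.38  -0.062  1.32 ]
0.1 [ 1.23091405e-01  9.92394851e-01 -9.35798060e-04 -2.99829753e-04] [0.15237223 0.60544081 0.20625466] [ 0.4131762  -0.30857566  0.1366359 ] 0.011
```

View pics/scene0.png

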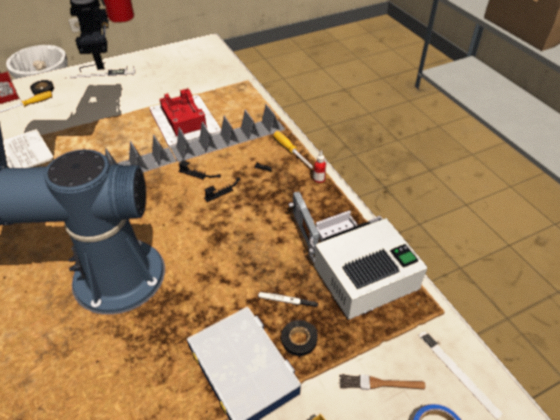

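View pics/top0.png

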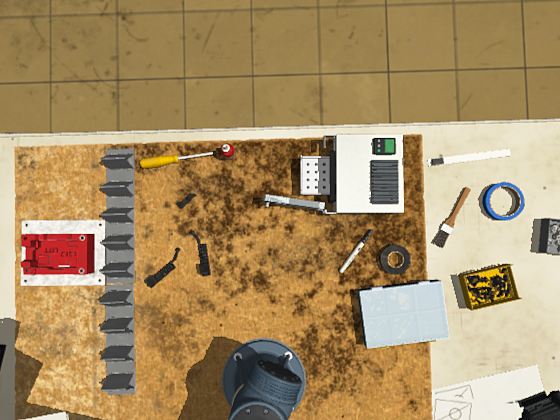

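The top view shows the clip near (184,200), the cabinet at columns 333-403 and rows 135-213, the tray at (316,175), and the door running from (325,208) to (265,200). The scene view agrees. Next I'll take an enlarged crop of each.

```bash
cat > h.py <<'E'
import numpy as np,cv2
from rig import robot
def ray(n,u,v,z):
    c=robot.calibration(n);R=np.array(c["R"]);t=np.array(c["t"]).ravel();o=-R.T@t
    d=R.T@np.array([(u-c["cx"])/c["fx"],(v-c["cy"])/c["fy"],1]);return o+d*(z-o[2])/d[2]
def px(n,X):
    c=robot.calibration(n);p=np.array(c["R"])@np.array(X,float)+np.array(c["t"]).ravel()
    return np.array([c["fx"]*p[0]/p[2]+c["cx"],c["fy"]*p[1]/p[2]+c["cy"]])
E
python3 - <<'E'
from h import *
t=cv2.imread("pics/top0.png");s=cv2.imread("pics/scene0.png")
a=cv2.resize(t[125:225,255:415],None,fx=5,fy=5,interpolation=cv2.INTER_CUBIC);cv2.imwrite("pics/t1.png",a)
b=cv2.resize(s[185:315,280:430],None,fx=4.6,fy=4.6,interpolation=cv2.INTER_CUBIC);cv2.imwrite("pics/s1.png",b)
for n,im,(x0,y0,x1,y1),z in(("top",t,(165,185,200,215),.012),("scene",s,(250,158,278,176),.012)):
    g=im[y0:y1,x0:x1].max(2);m=(g<60).astype(np.uint8)
    c=max(cv2.findContours(m,cv2.RETR_EXTERNAL,cv2.CHAIN_APPROX_NONE)[0],key=cv2.contourArea)[:,0]+[x0,y0]
    w=np.array([ray(n,u,v,z)[:2] for u,v in c])*1000
    print(n,len(c),c.mean(0),cv2.minAreaRect(w.astype(np.float32)))
E
```

```text
top 40 [185.625 200.1  ] ((474.2669677734375, 192.26669311523438), (16.91845703125, 52.360870361328125), 41.44658660888672)
scene 32 [262.96875 167.09375] ((470.3120422363281, 184.99307250976562), (16.050308227539062, 47.35385513305664), 44.71837615966797)
```

View pics/t1.png

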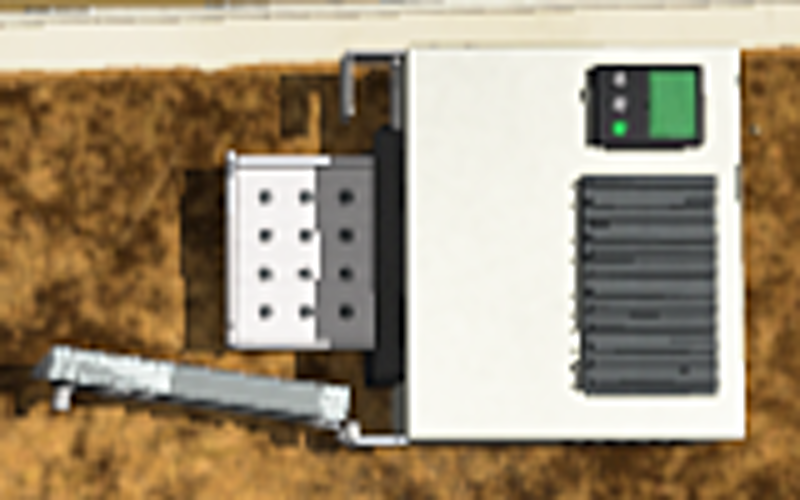

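View pics/s1.png

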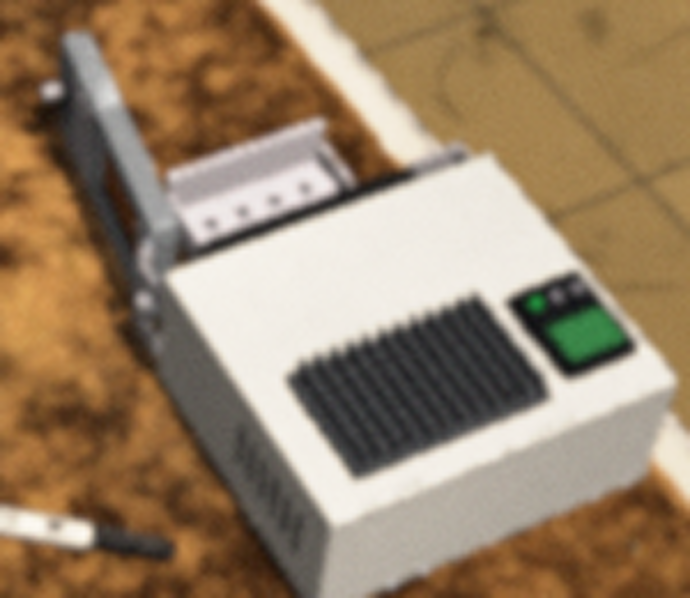

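The crops show the roof corners at crop (408,48), (406,438), (742,50) and (745,440). The tray lip is at crop column 229, rows 152-348. The outer face of the door runs from (55,380) to (340,425), with the pin at (62,398).

Run:
```python
from h import *
f=lambda u,v,z:ray("top",255+(u-2)/5,125+(v-2)/5,z)*1000
P={k:f(*a)[:2] for k,a in dict(FL=(408,48,.09),FR=(406,438,.09),BL=(742,50,.09),BR=(745,440,.09),lipL=(229,152,.055),lipR=(229,348,.055),dfree=(52,380,.088),dh=(345,425,.088),dfi=(62,347,.088),dhi=(345,386,.088)).items()}
for k in P: print(k,P[k].round(1))
# also scene roof corners
g=lambda u,v,z:(ray("scene",280+(u-2)/4.6,185+(v-2)/4.6,z)*1000)[:2]
Q=dict(FL=g(492,153,.09),FR=g(165,270,.09),BL=g(674,380,.09),BR=g(332,527,.09))
for k in Q: print("scene",k,Q[k].round(1))
src=dict(FL=(0,99),FR=(0,-95),BL=(165,99),BR=(165,-95))
for D in(P,Q):
    A=np.array([src[k] for k in src],float);B=np.array([D[k] for k in src])
    a0,b0=A.mean(0),B.mean(0);U,_,V=np.linalg.svd((A-a0).T@(B-b0));R=V.T@U.T
    o=b0-R@a0;print("cab o",o,"xaxis",R[:,0],"res",(A@R.T+o-B).round(1).tolist())
    for k in("lipL","lipR","dfree","dh","dfi","dhi"):print(k,(R.T@(P[k]-o)).round(1))
```

```text
FL [ 620.8 -199.8]
FR [ 427.5 -192.9]
BL [ 615.2 -364.6]
BR [ 422.3 -358.8]
lipL [ 576.8 -111.2]
lipR [ 476.8 -108.4]
dfree [460.7 -19.4]
dh [ 434.8 -163.3]
dfi [477.  -24.7]
dhi [ 454.  -163.8]
scene FL [ 622.3 -199.2]
scene FR [ 429.6 -191.5]
scene BL [ 614.3 -362.2]
scene BR [ 422.6 -359. ]
cab o [ 522.16988833 -196.50030351] xaxis [-0.03294029 -0.99945732] res [[0.3, 0.1], [-0.3, -0.5], [0.5, -0.1], [-0.5, 0.5]]
lipL [-87.1  51.8]
lipR [-86.5 -48.2]
dfree [-175.   -67.2]
dh [-30.3 -88.4]
dfi [-170.2  -50.8]
dhi [-30.4 -69.2]
cab o [ 523.11719035 -195.44844083] xaxis [-0.03549509 -0.99936985] res [[-0.2, 0.2], [-1.4, -0.6], [1.9, -1.7], [-0.3, 2.0]]
lipL [-86.1  50.7]
lipR [-85.3 -49.4]
dfree [-173.7  -68.6]
dh [-29.  -89.4]
dfi [-169.   -52.2]
dhi [-29.1 -70.2]
```

Both views agree to about 2 mm, and the sizes match. The tray is about 86 mm out and the door is at about 1.44 rad. I'm moving over the clip now.

Call:
jog_arm --motion '[-0.86,-0.68,0,0,0,0,-1,-0.86,-0.68,0,0,0,0,-1,-0.86,-0.68,0,0,0,0,-1,-0.86,-0.68,0,0,0,0,-1,-0.86,-0.68,0,0,0,0,-1,-0.86,-0.68,0,0,0,0,-1,-0.86,-0.68,0,0,0,0,-1,-0.86,-0.68,0,0,0,0,-1,-0.86,-0.68,0,0,0,0,-1,-0.86,-0.68,0,0,0,0,-1,-0.86,-0.68,0,0,0,0,-1,-0.86,-0.68,0,0,0,0,-1]'

```text
time: 1.6
position: [0.4737, 0.1874, 0.2069]
tool_rot: [0.123, 0.992, -0.0, -0.0]
ft_force: [0.5, 0.9, -0.4]
grip_width: 0.0871
grip_force: 0.0
```

Call:
jog_arm --motion '[0,0,0.4,0,0,0.96,-1,0,0,0.4,0,0,0.96,-1,0,0,0.4,0,0,0.96,-1,0,0,0.4,0,0,0.96,-1,0,0,0.4,0,0,0.96,-1,0,0,0.4,0,0,0.96,-1,0,0,0.4,0,0,0.96,-1,0,0,0,0,0,0.96,-1,0,0,0,0,0,0.96,-1,0,0,0,0,0,0,-1]'

```text
time: 2.85
position: [0.473, 0.1886, 0.0949]
tool_rot: [0.412, 0.911, -0.0, -0.0]
ft_force: [-0.3, -0.2, -0.2]
grip_width: 0.0867
grip_force: 0.0
```

```bash
cat > st.py <<'E'
from h import *
from scipy.spatial.transform import Rotation as Ro
o=robot.get_obs();M=Ro.from_quat(o["tool_rot"]).as_matrix()
def st():
    print(round(o["time"],2),"pos",np.round(o["position"],4),"yaw",np.degrees(np.arctan2(M[1,1],M[0,1])).round(2),"zax",M[:,2].round(3),"F",np.round(o["ft_force"],2),"w",round(o["grip_width"],4),"q",np.round(o["q"],2))
def units(target): return (M.T@(np.array(target)-o["position"])/.04).round(3)
E
python3 - <<'E'
from st import *
st(); print(units([.473,.190,.013]))
im=robot.camera("top");s=robot.camera("scene")
a=np.hstack([cv2.resize(im[160:240,140:220],(400,400)),cv2.resize(s[130:200,225:295],(400,400))]);cv2.imwrite("pics/p2.png",a)
E
```

```text
2.85 pos [0.473  0.1886 0.0949] yaw 41.35 zax [-0.001 -0.    -1.   ] F [-0.29 -0.25 -0.19] w 0.0867 q [ 0.16  0.55  1.82 -0.    0.77 -0.56]
[0.025 0.024 2.047]
```

View pics/p2.png

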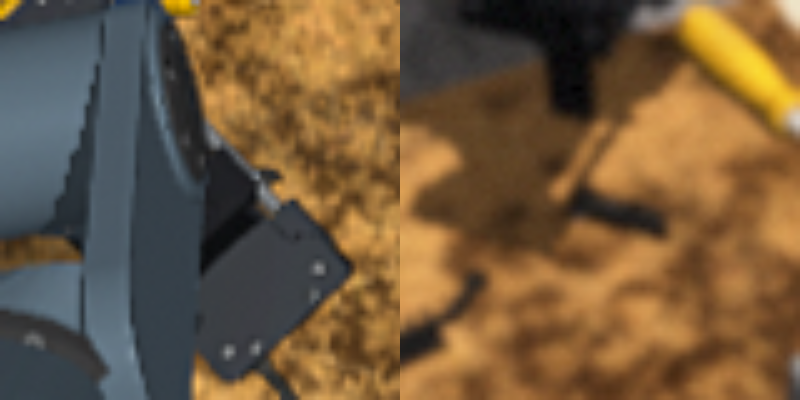

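The scene crop shows the clip at about (263,167), which is consistent with (473,190) mm. The fingers straddle it and the bracket is clear. I'll narrow the fingers, descend and grip.

Call:
jog_arm --motion '[0.03,0.02,0.5,0,0,0,-0.4,0,0,0.5,0,0,0,-0.4,0,0,0.4,0,0,0,-0.4,0,0,0.35,0,0,0,-0.4,0,0,0.3,0,0,0,-0.4,0,0,0,0,0,0,-0.4,0,0,0,0,0,0,1,0,0,0,0,0,0,1,0,0,0,0,0,0,1,0,0,0,0,0,0,1,0,0,0,0,0,0,1,0,0,0,0,0,0,1]' --grip_force 12

```text
time: 4.45
position: [0.473, 0.1901, 0.0132]
tool_rot: [0.412, 0.911, 0.0, 0.0]
ft_force: [-0.0, -0.4, 0.2]
grip_width: 0.0086
grip_force: 0.0
```

Run:
```python
from st import *
st()
```

```text
4.45 pos [0.473  0.1901 0.0132] yaw 41.3 zax [ 0.  0. -1.] F [-0.   -0.42  0.2 ] w 0.0086 q [ 0.16  0.7   1.86  0.    0.58 -0.56]
```

Run:
```python
from st import *
s=robot.camera("scene")
cv2.imwrite("pics/p3.png",cv2.resize(s[120:190,220:310],(800,622)[:2] if 0 else (771,600),interpolation=cv2.INTER_CUBIC)); st()
for p in([.473,.19,0],[.473,.19,.002]):print(px("scene",p))
```

```text
4.45 pos [0.473  0.1901 0.0132] yaw 41.3 zax [ 0.  0. -1.] F [-0.   -0.42  0.2 ] w 0.0086 q [ 0.16  0.7   1.86  0.    0.58 -0.56]
[263.21287012 168.8457943 ]
[263.19250923 168.33319854]
```

View pics/p3.png

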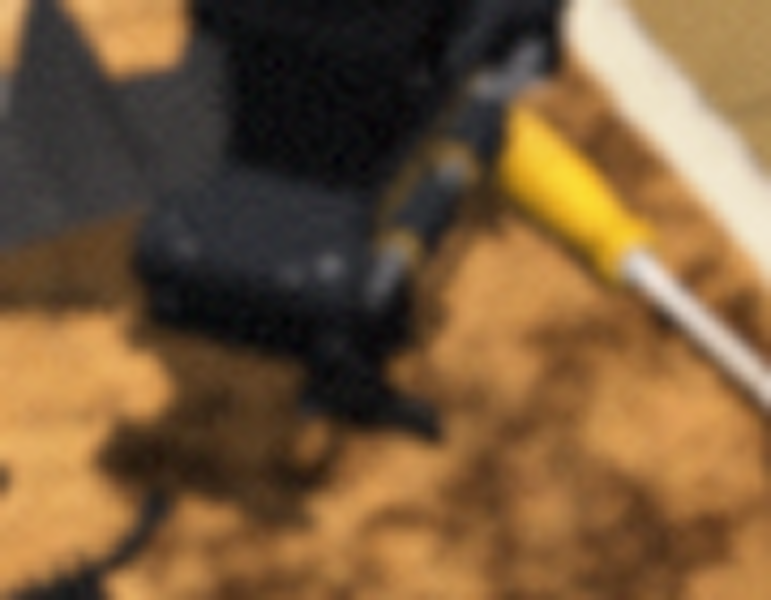

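The clip is still at the fingers, with its right end visible at crop (435,430). I'll let the fingers finish closing.

Call:
jog_arm --motion '[0,0,0,0,0,0,1,0,0,0,0,0,0,1]'

```text
time: 4.75
position: [0.473, 0.1901, 0.0131]
tool_rot: [0.412, 0.911, -0.0, -0.0]
ft_force: [0.2, -0.3, -0.8]
grip_width: 0.0006
grip_force: 0.0
```

The fingers closed on nothing. I'll open them, lift straight up and take another look.

Call:
jog_arm --motion '[0,0,0,0,0,0,-0.2,0,0,0,0,0,0,-0.2,0,0,0,0,0,0,-0.2,0,0,-1,0,0,0,-0.4,0,0,-1,0,0,0,-0.4,0,0,-1,0,0,0,-0.4,-1,0,-1,0,0,0,-0.4,-1,0,0,0,0,0,-0.4,-1,0,0,0,0,0,-0.4,-1,0,0,0,0,0,-0.4,-1,0,0,0,0,0,-0.4]'

```text
time: 6.12
position: [0.6055, 0.0389, 0.1731]
tool_rot: [0.412, 0.911, 0.0, -0.0]
ft_force: [-0.9, -0.0, 0.3]
grip_width: 0.061
grip_force: 0.0
```

Run:
```python
from st import *
st();t=robot.camera("top");s=robot.camera("scene")
cv2.imwrite("pics/top4.png",t);cv2.imwrite("pics/scene4.png",s)
f=lambda a:cv2.resize(a,(400,400),interpolation=cv2.INTER_CUBIC)
t0=cv2.imread("pics/top0.png");s0=cv2.imread("pics/scene0.png")
cv2.imwrite("pics/p4.png",np.hstack([np.vstack([f(t[180:220,165:205]),]),f(s[147:187,243:283])]) )
cv2.imwrite("pics/p4b.png",np.vstack([cv2.resize(np.hstack([f(t[180:220,165:205]),f(s[147:187,243:283])]),(600,300)),cv2.resize(np.hstack([f(t0[180:220,165:205]),f(s0[147:187,243:283])]),(600,300))]))
```

```text
6.12 pos [0.6055 0.0389 0.1731] yaw 41.29 zax [-0.  0. -1.] F [-0.91 -0.03  0.34] w 0.061 q [-0.12  0.54  1.51  0.    1.09 -0.84]
```

View pics/p4b.png

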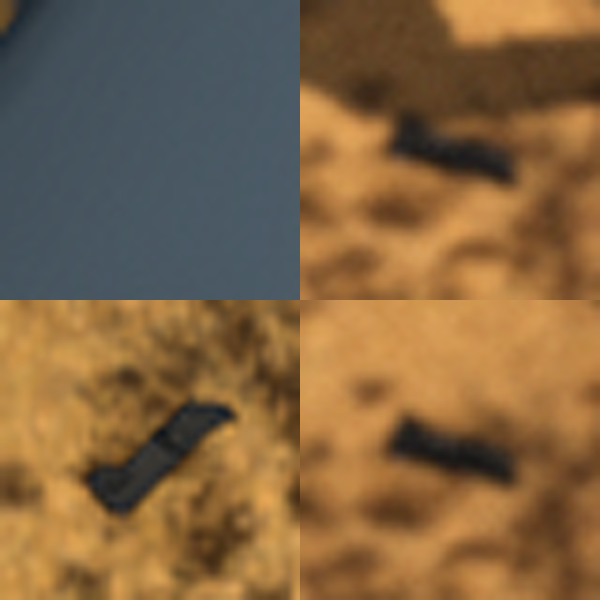

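The clip is unmoved, with its centre at scene pixel (263,167). In the earlier picture it lay in front of the fingers and was not hidden by them, so the fingertips are not where the model predicts. I'll check the fingertips against the camera.

Run:
```python
from st import *
st();out=[]
p=np.array(o["position"]);W=o["grip_width"]
for n,r in(("scene",55),("top",45)):
    im=cv2.imread(f"pics/{n}4.png");c=px(n,p);x0,y0=int(c[0]-r),int(max(c[1]-r,0))
    k=400/(2*r);a=cv2.resize(im[y0:y0+2*r,x0:x0+2*r],(400,400),interpolation=cv2.INTER_CUBIC)
    a=cv2.convertScaleAbs(a,alpha=1.6,beta=20)
    for s in(-1,1):
        for h in (0,.011):
            q=(px(n,p+s*M[:,1]*W/2+M[:,2]*h)-[x0,y0])*k
            cv2.circle(a,tuple(int(v) for v in q),3,(0,0,255) if h else (0,255,0),1)
    print(n,x0,y0,k);out.append(a)
cv2.imwrite("pics/p5.png",np.hstack(out))
```

```text
6.22 pos [0.6083 0.0364 0.1732] yaw 41.1 zax [ 0.004 -0.002 -1.   ] F [-0.26  1.01 -0.11] w 0.061 q [-0.12  0.54  1.51 -0.    1.08 -0.84]
scene 279 82 3.6363636363636362
top 193 90 4.444444444444445
```

View pics/p5.png

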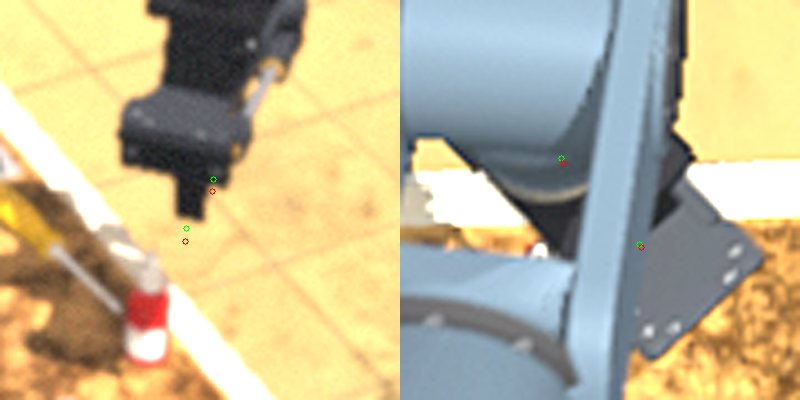

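In the scene view, the near fingertip ends at crop (190,218) against a predicted (185,241), so the tips sit higher than expected. I'll close the fingers here and measure the tip numerically.

Call:
jog_arm --motion '[0,0,0,0,0,0,1,0,0,0,0,0,0,1,0,0,0,0,0,0,1,0,0,0,0,0,0,1,0,0,0,0,0,0,1,0,0,0,0,0,0,1,0,0,0,0,0,0,1,0,0,0,0,0,0,1]'

```text
time: 7.22
position: [0.605, 0.0398, 0.1731]
tool_rot: [0.412, 0.911, -0.0, -0.0]
ft_force: [-0.3, -1.0, 0.1]
grip_width: 0.0008
grip_force: 0.0
```

Run:
```python
from st import *
st();s=robot.camera("scene");cv2.imwrite("pics/scene6.png",s)
p=np.array(o["position"])
for h in(-.03,-.02,-.01,0,.011):print("axis",h,px("scene",p+M[:,2]*h).round(1))
g=s.max(2)
print(*[f"{v} "+"".join("#" if x<75 else "." for x in g[v,315:355]) for v in range(118,152)],sep="\n")
```

```text
7.22 pos [0.605  0.0398 0.1731] yaw 41.3 zax [-0. -0. -1.] F [-0.25 -0.97  0.08] w 0.0008 q [-0.12  0.54  1.52 -0.    1.08 -0.84]
axis -0.03 [333.1 128.2]
axis -0.02 [332.8 131.4]
axis -0.01 [332.5 134.5]
axis 0 [332.3 137.6]
axis 0.011 [332. 141.]
118 ###########################.............
119 ##########################..............
120 ##########################..............
121 ##########################..............
122 #########################...............
123 #########################...............
124 #########################...............
125 #########################...............
126 ########################................
127 ########################................
128 ..######################................
129 ........################................
130 ............############................
131 .............###########................
132 .............##########.................
133 ..............########..................
134 .................####...................
135 ........................................
136 ........................................
137 ........................................
138 ........................................
139 ........................................
140 ........................................
141 ........................................
142 ........................................
143 ........................................
144 ........................................
145 ........................................
146 ........................................
147 ........................................
148 ........................................
149 ........................................
150 ........................................
151 ........................................
```

The real tips end about 25 mm short of the stated tip_reach. In the image the tip is at row 133 and the prediction was row 141. I'll confirm by touch, straddling the clip and lowering gently.

Call:
jog_arm --motion '[1,0,0,0,0,0,-0.4,1,0,0,0,0,0,-0.4,1,0,0,0,0,0,-0.4,1,0,0,0,0,0,-0.4,1,0,0.6,0,0,0,-0.4,0,0,1,0,0,0,-0.4,0,0,1,0,0,0,-0.4,0,0,1,0,0,0,-0.4,0,0,0.5,0,0,0,-0.4,0,0,0,0,0,0,-0.4]'

```text
time: 8.52
position: [0.4721, 0.1899, 0.0078]
tool_rot: [0.412, 0.911, -0.001, -0.001]
ft_force: [0.5, -0.1, -0.5]
grip_width: 0.061
grip_force: 0.0
```

Call:
jog_arm --motion '[0,0,0.1,0,0,0,-0.4,0,0,0,0,0,0,-0.4]'

```text
time: 8.78
position: [0.4737, 0.1902, 0.0059]
tool_rot: [0.412, 0.911, 0.0, 0.001]
ft_force: [0.7, 0.0, -0.2]
grip_width: 0.0609
grip_force: 0.0
```

Call:
jog_arm --motion '[0,0,0.1,0,0,0,-0.4,0,0,0,0,0,0,-0.4]'

```text
time: 9.02
position: [0.4731, 0.1901, 0.0014]
tool_rot: [0.412, 0.911, 0.0, 0.0]
ft_force: [-0.1, -1.1, 0.5]
grip_width: 0.0608
grip_force: 0.0
```

Call:
jog_arm --motion '[0,0,0.1,0,0,0,-0.4,0,0,0,0,0,0,-0.4]'

```text
time: 9.28
position: [0.4728, 0.1901, -0.0031]
tool_rot: [0.412, 0.911, -0.0, -0.0]
ft_force: [0.8, 0.1, -0.7]
grip_width: 0.0605
grip_force: 0.0
```

Call:
jog_arm --motion '[0,0,0.1,0,0,0,-0.4,0,0,0,0,0,0,-0.4]'

```text
time: 9.52
position: [0.4728, 0.1901, -0.0072]
tool_rot: [0.412, 0.911, -0.0, -0.0]
ft_force: [-0.3, -0.3, 1.0]
grip_width: 0.0609
grip_force: 0.0
```

Call:
jog_arm --motion '[0,0,0.05,0,0,0,-0.4,0,0,0,0,0,0,-0.4]'

```text
time: 9.78
position: [0.4729, 0.1901, -0.009]
tool_rot: [0.412, 0.911, -0.0, -0.0]
ft_force: [-1.0, -0.7, -0.2]
grip_width: 0.061
grip_force: 0.0
```

Call:
jog_arm --motion '[0,0,0.05,0,0,0,-0.4,0,0,0,0,0,0,-0.4]'

```text
time: 10.02
position: [0.4729, 0.1901, -0.011]
tool_rot: [0.412, 0.911, -0.0, -0.0]
ft_force: [-0.3, -0.3, -0.3]
grip_width: 0.061
grip_force: 0.0
```

Call:
jog_arm --motion '[0,0,0.05,0,0,0,-0.4,0,0,0,0,0,0,-0.4]'

```text
time: 10.28
position: [0.4729, 0.1901, -0.013]
tool_rot: [0.412, 0.911, -0.0, -0.0]
ft_force: [-0.3, 0.8, 0.4]
grip_width: 0.061
grip_force: 0.0
```

Call:
jog_arm --motion '[0,0,0.04,0,0,0,-0.4,0,0,0,0,0,0,-0.4]'

```text
time: 10.52
position: [0.4729, 0.1901, -0.0146]
tool_rot: [0.412, 0.911, -0.0, -0.0]
ft_force: [-0.1, -0.0, -0.4]
grip_width: 0.0609
grip_force: 0.0
```

Call:
jog_arm --motion '[0,0,0.04,0,0,0,-0.4,0,0,0,0,0,0,-0.4]'

```text
time: 10.78
position: [0.4731, 0.1901, -0.015]
tool_rot: [0.412, 0.911, 0.0, 0.0]
ft_force: [-1.3, -0.5, 9.3]
grip_width: 0.061
grip_force: 4.6
```

Contact comes at TCP z = -0.015, so the real tips are 15 mm behind the reported TCP. The stated 11 mm ahead is off by 26 mm, and I'll correct for that from here. Now I'll raise slightly and grip.

Call:
jog_arm --motion '[0,0,-0.08,0,0,0,-0.4,0,0,0,0,0,0,1,0,0,0,0,0,0,1,0,0,0,0,0,0,1,0,0,0,0,0,0,1,0,0,0,0,0,0,1,0,0,0,0,0,0,1]' --grip_force 12

```text
time: 11.65
position: [0.473, 0.1901, -0.0129]
tool_rot: [0.412, 0.911, -0.0, -0.0]
ft_force: [0.0, 0.1, 0.5]
grip_width: 0.0169
grip_force: 12.0
```

Gripped. I'll lift and carry the clip to above the tray.

Call:
jog_arm --motion '[0,0,-0.5,0,0,0,1,0,0,-1,0,0,0,1,0,0,-1,0,0,0,1,0,0,-1,0,0,0,1]'

```text
time: 12.15
position: [0.4726, 0.19, 0.1283]
tool_rot: [0.412, 0.911, -0.0, -0.0]
ft_force: [-0.3, 0.9, -0.1]
grip_width: 0.0168
grip_force: 12.0
```

Call:
jog_arm --motion '[-0.74,-0.48,0,0,0,0,1,-0.74,-0.48,0,0,0,0,1,-0.74,-0.48,0,0,0,0,1,-0.74,-0.48,0,0,0,0,1,-0.74,-0.48,0,0,0,0,1,-0.74,-0.48,0,0,0,0,1,-0.74,-0.48,0,0,0,0,1,-0.74,-0.48,0,0,0,0,1,-0.74,-0.48,0,0,0,0,1,-0.74,-0.48,0,0,0,0,1]'

```text
time: 13.4
position: [0.5239, -0.16, 0.127]
tool_rot: [0.412, 0.911, 0.0, -0.0]
ft_force: [0.6, -0.7, -0.3]
grip_width: 0.0169
grip_force: 12.0
```

Call:
jog_arm --motion '[0,0,0,0,0,0.98,1,0,0,0,0,0,0.98,1,0,0,0,0,0,0.98,1,0,0,0,0,0,0.98,1,0,0,0,0,0,0.98,1,0,0,0,0,0,0.98,1,0,0,0,0,0,0.98,1,0,0,0,0,0,0.98,1,0,0,0,0,0,0.98,1,0,0,0,0,0,0.98,1,0,0,0,0,0,0.98,1,0,0,0,0,0,0,1]'

```text
time: 14.9
position: [0.5239, -0.1588, 0.127]
tool_rot: [0.718, 0.696, -0.0, -0.0]
ft_force: [-0.4, 0.5, 0.0]
grip_width: 0.0172
grip_force: 12.0
```

Run:
```python
from st import *
st(); print(units([.524,-.1575,.0125]))
```

```text
14.9 pos [ 0.5239 -0.1588  0.127 ] yaw -1.78 zax [-0.  0. -1.] F [-0.45  0.55  0.02] w 0.0172 q [-0.5   0.53  1.7   0.    0.9  -0.47]
[0.033 0.004 2.863]
```

I checked the body height from the picture: its near lower edge is about 90 mm behind the reported TCP, so it clears the door and roof. Lowering into the tray now.

Call:
jog_arm --motion '[0.03,0,0.6,0,0,0,1,0,0,0.6,0,0,0,1,0,0,0.6,0,0,0,1,0,0,0.4,0,0,0,1,0,0,0.35,0,0,0,1,0,0,0.15,0,0,0,1,0,0,0,0,0,0,1]'

```text
time: 15.78
position: [0.5242, -0.1578, 0.019]
tool_rot: [0.718, 0.696, -0.0, -0.0]
ft_force: [0.0, -0.4, 0.5]
grip_width: 0.0166
grip_force: 12.0
```

Call:
jog_arm --motion '[0,0,0.1,0,0,0,1,0,0,0,0,0,0,1]'

```text
time: 16.02
position: [0.5243, -0.1578, 0.0154]
tool_rot: [0.718, 0.696, 0.0, 0.0]
ft_force: [0.0, 0.3, -1.0]
grip_width: 0.0166
grip_force: 12.0
```

Call:
jog_arm --motion '[0,0,0.05,0,0,0,1,0,0,0,0,0,0,1]'

```text
time: 16.27
position: [0.5242, -0.1578, 0.0132]
tool_rot: [0.718, 0.696, -0.0, 0.0]
ft_force: [-0.0, 0.5, -0.4]
grip_width: 0.0165
grip_force: 12.0
```

Call:
jog_arm --motion '[0,0,0.03,0,0,0,1,0,0,0,0,0,0,1]'

```text
time: 16.52
position: [0.5243, -0.1578, 0.012]
tool_rot: [0.718, 0.696, 0.0, 0.0]
ft_force: [0.6, 0.2, 1.6]
grip_width: 0.0167
grip_force: 12.0
```

The clip is resting on the floor. I'll release it, back out and take a look.

Call:
jog_arm --motion '[0,0,0,0,0,0,0.15,0,0,0,0,0,0,0.15,0,0,0,0,0,0,0.15,0,0,-0.3,0,0,0,0.15,0,0,-0.8,0,0,0,0.15,0,0,-1,0,0,0,0.15,0.5,0,0,0,0,0,1,0.75,0,0,0,0,0,1,0.75,0,0,0,0,0,1,0,0,0,0,0,0,1]'

```text
time: 17.77
position: [0.5252, -0.075, 0.0954]
tool_rot: [0.717, 0.697, -0.001, -0.001]
ft_force: [-0.1, -0.8, -0.6]
grip_width: 0.0055
grip_force: 0.0
```

Run:
```python
from st import *
st();t=robot.camera("top");s=robot.camera("scene")
print("units to lip start",units([.5265,-.078,.025]))
f=lambda a:cv2.resize(a,(400,400),interpolation=cv2.INTER_CUBIC)
cv2.imwrite("pics/p7.png",np.hstack([f(t[130:220,250:340]),f(s[190:260,280:350])]))
```

```text
17.77 pos [ 0.5252 -0.075   0.0954] yaw -1.62 zax [-0.003  0.001 -1.   ] F [-0.06 -0.84 -0.6 ] w 0.0055 q [-0.35  0.57  1.77  0.    0.81 -0.32]
units to lip start [-0.076  0.039  1.76 ]
```

View pics/p7.png

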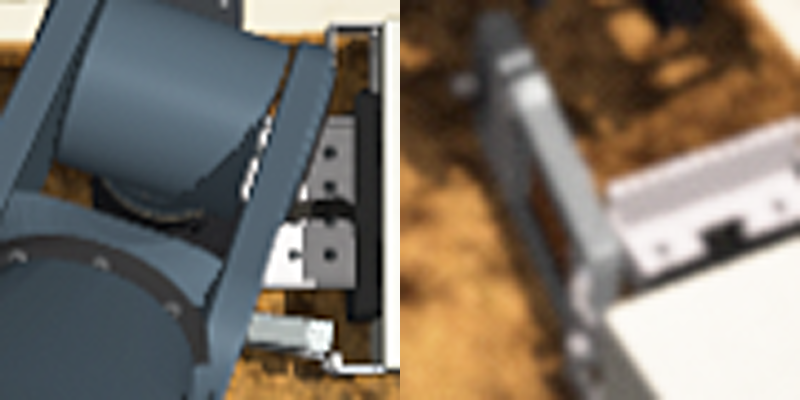

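The clip lies mid-width in the tray, visible at top crop (330,210), and the tray and door haven't moved. I'll lower in front of the lip and push.

Call:
jog_arm --motion '[-0.08,0.03,0.6,0,0,0,1,0,0,0.6,0,0,0,1,0,0,0.55,0,0,0,1,0,0,0,0,0,0,1,-0.25,0,0,0,0,0,1,-0.15,0,0,0,0,0,1,-0.1,0,0,0,0,0,1,0,0,0,0,0,0,1]'

```text
time: 18.88
position: [0.5275, -0.1017, 0.0265]
tool_rot: [0.718, 0.696, 0.0, 0.001]
ft_force: [-0.1, 0.2, -0.6]
grip_width: 0.0001
grip_force: 0.0
```

Call:
jog_arm --motion '[-0.06,0,0,0,0,0,1,-0.08,0,0,0,0,0,1,-0.1,0,0,0,0,0,1,-0.12,0,0,0,0,0,1,-0.12,0,0,0,0,0,1,-0.12,0,0,0,0,0,1,-0.12,0,0,0,0,0,1,-0.12,0,0,0,0,0,1,-0.12,0,0,0,0,0,1,-0.12,0,0,0,0,0,1]'

```text
time: 20.12
position: [0.5259, -0.1446, 0.026]
tool_rot: [0.718, 0.696, 0.0, 0.0]
ft_force: [1.2, 1.6, 0.6]
grip_width: 0.0007
grip_force: 0.8
```

```bash
cat >> st.py <<'E'
C=np.array([.5226,-.196]);ex=np.array([-.033,-.99946]);ey=np.array([.99946,-.033])
def cab(): p=np.array(o["position"])[:2]-C; F=np.array(o["ft_force"])[:2]; print("cab",(p@ex*1000).round(1),(p@ey*1000).round(1),"F",(F@ex).round(2),(F@ey).round(2))
E
python3 -c "
from st import *
st();cab()"
```

```text
20.12 pos [ 0.5259 -0.1446  0.026 ] yaw -1.82 zax [ 0. -0. -1.] F [1.18 1.65 0.59] w 0.0007 q [-0.47  0.7   1.77  0.    0.67 -0.44]
cab -51.5 1.6 F -1.69 1.13
```

Call:
jog_arm --motion '[-0.12,0,0,0,0,0,1,-0.12,0,0,0,0,0,1,-0.12,0,0,0,0,0,1,-0.12,0,0,0,0,0,1,-0.12,0,0,0,0,0,1,-0.1,0,0,0,0,0,1,-0.08,0,0,0,0,0,1,-0.04,0,0,0,0,0,1,0,0,0,0,0,0,1]'

```text
time: 21.25
position: [0.5245, -0.1773, 0.0259]
tool_rot: [0.718, 0.696, -0.0, -0.0]
ft_force: [0.0, -0.7, 0.3]
grip_width: 0.0006
grip_force: 0.0
```

Call:
jog_arm --motion '[-0.04,0,0,0,0,0,1,-0.04,0,0,0,0,0,1,-0.03,0,0,0,0,0,1,0,0,0,0,0,0,1]'

```text
time: 21.75
position: [0.5243, -0.1814, 0.0259]
tool_rot: [0.718, 0.696, -0.0, -0.0]
ft_force: [-0.7, 1.2, 0.5]
grip_width: 0.0004
grip_force: 0.5
```

Call:
jog_arm --motion '[-0.03,0,0,0,0,0,1,-0.03,0,0,0,0,0,1,0,0,0,0,0,0,1]'

```text
time: 22.12
position: [0.5242, -0.1833, 0.0259]
tool_rot: [0.718, 0.696, 0.0, -0.001]
ft_force: [-0.1, 3.1, 1.5]
grip_width: 0.0004
grip_force: 1.8
```

Call:
jog_arm --motion '[-0.03,0,0,0,0,0,1,0,0,0,0,0,0,1]'

```text
time: 22.38
position: [0.5242, -0.1842, 0.0259]
tool_rot: [0.718, 0.696, 0.0, -0.001]
ft_force: [-0.4, 5.4, 1.5]
grip_width: 0.0007
grip_force: 2.7
```

Call:
jog_arm --motion '[-0.03,0,0,0,0,0,1,0,0,0,0,0,0,1]'

```text
time: 22.62
position: [0.5241, -0.1842, 0.0259]
tool_rot: [0.718, 0.696, 0.001, -0.001]
ft_force: [1.5, 8.8, 0.4]
grip_width: 0.0004
grip_force: 4.6
```

The force rose to 8.8 N with no further motion, so the tray is home on its stop. I'll back off, rise and go round to the door's outer face, turning on the way.

Call:
jog_arm --motion '[0.2,0,0,0,0,0,1,0.8,0,0,0,0,0,1,0,0,-1,0,0,0,1,0,0,-1,0,0,0,1,0,0,-0.6,0,0,0,1,0.55,-0.72,0,0,0,0,1,0.55,-0.72,0,0,0,0,1,0.55,-0.72,0,0,0,0,1,0.55,-0.72,0,0,0,0,1,0,0,0,0,0,0,1]'

```text
time: 23.88
position: [0.4109, -0.0534, 0.13]
tool_rot: [0.718, 0.696, -0.001, -0.001]
ft_force: [0.2, 0.2, -0.3]
grip_width: 0.0004
grip_force: 0.0
```

Call:
jog_arm --motion '[0,0,0,0,0,-1,1,0,0,0,0,0,-1,1,0,0,0,0,0,-1,1,0,0,0,0,0,-1,1,0,0,0,0,0,-1,1,0,0,0,0,0,-1,1,0,0,0,0,0,-1,1,0,0,0,0,0,-1,1,0,0,0,0,0,-1,1,0,0,0,0,0,-1,1,0,0,0,0,0,-1,1,0,0,0,0,0,-1,1]'

```text
time: 25.38
position: [0.4156, -0.0563, 0.1303]
tool_rot: [0.372, 0.928, -0.0, 0.002]
ft_force: [-0.4, 0.9, -0.2]
grip_width: 0.0005
grip_force: 0.0
```

Call:
jog_arm --motion '[0,0,0,0,0,-1,1,0,0,0,0,0,-1,1,0,0,0,0,0,-1,1,0,0,0,0,0,-1,1,0,0,0,0,0,-1,1,0,0,0,0,0,-1,1,0,0,0,0,0,-1,1,0,0,0,0,0,-1,1,0,0,0,0,0,-0.6,1,0,0,0,0,0,0,1]'

```text
time: 26.62
position: [0.4151, -0.0559, 0.1302]
tool_rot: [0.082, 0.997, -0.001, 0.001]
ft_force: [-0.0, -0.8, -0.1]
grip_width: 0.0001
grip_force: 0.0
```

Run:
```python
from st import *
st();cab();print(units([.4134,-.0517,.015]))
t=robot.camera("top");s=robot.camera("scene");cv2.imwrite("pics/top8.png",t);cv2.imwrite("pics/scene8.png",s)
cv2.imwrite("pics/p8.png",np.hstack([cv2.resize(t[130:220,250:340],(400,400)),cv2.resize(s[180:270,265:355],(400,400))]))
```

```text
26.62 pos [ 0.4151 -0.0559  0.1302] yaw 80.54 zax [ 0.003 -0.002 -1.   ] F [-0.01 -0.81 -0.14] w 0.0001 q [-0.4   0.39  2.01 -0.    0.73 -1.81]
cab -136.5 -112.0 F 0.81 0.02
[0.068 0.101 2.88 ]
```

View pics/p8.png

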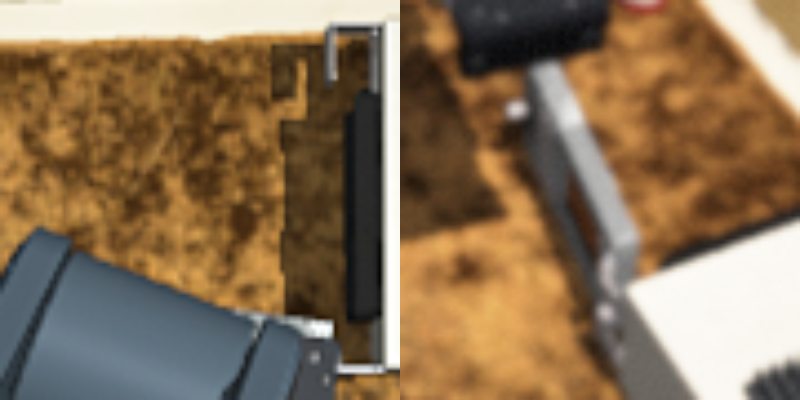

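The tray has gone home and no longer shows in front of the cabinet. The door is unmoved, with its pin at scene crop (515,108). I'll descend beside the push plate.

Call:
jog_arm --motion '[0.07,0.1,0.6,0,0,0,1,0,0,0.8,0,0,0,1,0,0,0.8,0,0,0,1,0,0,0.68,0,0,0,1,-0.2,0,0,0,0,0,1,-0.2,0,0,0,0,0,1,0,0,0,0,0,0,1]'

```text
time: 27.6
position: [0.4295, -0.0537, 0.0159]
tool_rot: [0.082, 0.997, -0.001, 0.002]
ft_force: [-0.1, -0.0, 0.1]
grip_width: 0.0009
grip_force: 0.0
```

Call:
jog_arm --motion '[-0.1,0,0,0,0,0,1,-0.1,0,0,0,0,0,1,-0.1,0,0,0,0,0,1,0,0,0,0,0,0,1]'

```text
time: 28.1
position: [0.4394, -0.055, 0.0148]
tool_rot: [0.082, 0.997, -0.0, 0.0]
ft_force: [1.5, -0.5, -0.7]
grip_width: 0.0004
grip_force: 0.0
```

```bash
python3 -c "
from st import *
st();cab()"
```

```text
28.1 pos [ 0.4394 -0.055   0.0148] yaw 80.59 zax [ 0.001 -0.    -1.   ] F [ 1.49 -0.46 -0.66] w 0.0004 q [-0.38  0.66  2.03 -0.    0.45 -1.78]
cab -138.2 -87.8 F 0.41 1.51
```

Call:
jog_arm --motion '[-0.05,0,0,0,0,0,1,-0.05,0,0,0,0,0,1,-0.1,0.01,0,0,0,0.5,1,-0.1,0.01,0,0,0,0.5,1,-0.15,0.01,0,0,0,0.75,1,-0.15,0.01,0,0,0,0.75,1,-0.15,0.01,0,0,0,0.75,1,-0.15,0.01,0,0,0,0.75,1,0,0,0,0,0,0,1]'

```text
time: 29.22
position: [0.4748, -0.0621, 0.0147]
tool_rot: [0.22, 0.976, -0.0, 0.0]
ft_force: [0.8, -0.1, 0.6]
grip_width: 0.0007
grip_force: 0.0
```

```bash
cat >> st.py <<'E'
def door():
    p=np.array(o["position"])[:2]-C; v=np.array([p@ex*1000+26,p@ey*1000+87])
    th=np.arctan2(M[1,1],M[0,1])+.033
    X=np.array([np.cos(th),np.sin(th)]);Y=np.array([-np.sin(th),np.cos(th)])
    F=np.array(o["ft_force"]);f=np.array([F[:2]@ex,F[:2]@ey])
    r=np.hypot(*v); fa=np.arctan2(-v[0],v[1])+0  # axis bearing from hinge
    print("t",round(o["time"],2),"tool th",th.round(3),"door th if face 12mm",(fa-np.arcsin(12/r)).round(3),"in tool-door frame x,r",(v@X).round(1),(v@Y).round(1),"push",(-f@X).round(2),"side",(f@Y).round(2),"z",o["position"][2].round(4))
E
python3 -c "
from st import *
door()"
```

```text
t 29.23 tool th 1.16 door th if face 12mm 1.147 in tool-door frame x,r -10.5 111.3 push -0.74 side 0.28 z 0.0147
```

Call:
jog_arm --motion '[-0.15,0.01,0,0,0,0.75,1,-0.15,0.01,0,0,0,0.75,1,-0.15,0.01,0,0,0,0.75,1,-0.15,0.01,0,0,0,0.75,1,-0.15,0.01,0,0,0,0.75,1,-0.15,0.01,0,0,0,0.75,1,-0.15,0.01,0,0,0,0.75,1,-0.15,0.01,0,0,0,0.75,1,-0.15,0.01,0,0,0,0.75,1,-0.15,0.01,0,0,0,0.75,1,-0.15,0.01,0,0,0,0.75,1,0,0,0,0,0,0,1]'

```text
time: 30.72
position: [0.5266, -0.101, 0.0146]
tool_rot: [0.488, 0.873, -0.0, 0.0]
ft_force: [-0.1, 0.9, -0.1]
grip_width: 0.0005
grip_force: 0.0
```

```bash
python3 -c "
from st import *
door()"
```

```text
t 30.73 tool th 0.585 door th if face 12mm 0.558 in tool-door frame x,r -9.0 111.4 push 0.83 side 0.39 z 0.0146
```

Call:
jog_arm --motion '[-0.14,0.01,0,0,0,0.8,1,-0.14,0.01,0,0,0,0.8,1,-0.14,0.01,0,0,0,0.8,1,-0.14,0.01,0,0,0,0.8,1,-0.14,0.01,0,0,0,0.8,1,-0.1,0.01,0,0,0,0.6,1,-0.06,0,0,0,0,0.4,1,0,0,0,0,0,0,1]'

```text
time: 31.72
position: [0.5423, -0.1317, 0.0148]
tool_rot: [0.632, 0.775, -0.0, 0.0]
ft_force: [-0.6, 0.2, -0.6]
grip_width: 0.0001
grip_force: 0.0
```

```bash
python3 -c "
from st import *
door()"
```

```text
t 31.73 tool th 0.235 door th if face 12mm 0.249 in tool-door frame x,r -13.5 110.7 push 0.32 side -0.57 z 0.0148
```

Call:
jog_arm --motion '[-0.05,0,0,0,0,0.25,1,-0.05,0,0,0,0,0.25,1,-0.05,0,0,0,0,0.25,1,0,0,0,0,0,0,1]'

```text
time: 32.22
position: [0.5434, -0.1376, 0.0148]
tool_rot: [0.652, 0.758, -0.0, 0.0]
ft_force: [-0.7, -0.2, 0.2]
grip_width: -0.0
grip_force: 0.0
```

Call:
jog_arm --motion '[-0.04,0,0,0,0,0.2,1,-0.04,0,0,0,0,0.2,1,0,0,0,0,0,0,1]'

```text
time: 32.6
position: [0.5438, -0.1406, 0.0147]
tool_rot: [0.663, 0.749, -0.0, 0.0]
ft_force: [0.3, -0.4, 0.8]
grip_width: 0.0001
grip_force: 0.0
```

Call:
jog_arm --motion '[-0.04,0,0,0,0,0.2,1,0,0,0,0,0,0,1]'

```text
time: 32.85
position: [0.5439, -0.1422, 0.0147]
tool_rot: [0.668, 0.744, -0.0, 0.0]
ft_force: [-0.5, -0.8, -0.8]
grip_width: 0.0007
grip_force: 0.0
```

Call:
jog_arm --motion '[-0.04,0,0,0,0,0.2,1,0,0,0,0,0,0,1]'

```text
time: 33.1
position: [0.5441, -0.1438, 0.0147]
tool_rot: [0.673, 0.739, -0.0, 0.0]
ft_force: [-0.4, -0.2, -0.4]
grip_width: 0.0006
grip_force: 0.0
```

```bash
python3 -c "
from st import *
door()"
```

```text
t 33.1 tool th 0.127 door th if face 12mm 0.138 in tool-door frame x,r -13.2 109.3 push -0.17 side -0.41 z 0.0147
```

Call:
jog_arm --motion '[-0.04,0,0,0,0,0.2,1,0,0,0,0,0,0,1]'

```text
time: 33.35
position: [0.5443, -0.1454, 0.0147]
tool_rot: [0.678, 0.735, -0.0, 0.0]
ft_force: [0.6, 0.1, 0.4]
grip_width: 0.0007
grip_force: 0.0
```

Call:
jog_arm --motion '[-0.04,0,0,0,0,0.2,1,0,0,0,0,0,0,1]'

```text
time: 33.6
position: [0.5444, -0.147, 0.0148]
tool_rot: [0.683, 0.73, -0.0, 0.0]
ft_force: [0.4, -0.8, 0.4]
grip_width: 0.0004
grip_force: 0.0
```

Call:
jog_arm --motion '[-0.04,0,0,0,0,0.2,1,0,0,0,0,0,0,1]'

```text
time: 33.85
position: [0.5445, -0.1481, 0.0148]
tool_rot: [0.689, 0.725, 0.0, -0.0]
ft_force: [1.3, 2.1, -0.1]
grip_width: 0.0004
grip_force: 1.2
```

Call:
jog_arm --motion '[-0.03,0,0,0,0,0.2,1,0,0,0,0,0,0,1]'

```text
time: 34.1
position: [0.5448, -0.1493, 0.0148]
tool_rot: [0.694, 0.72, 0.0, -0.0]
ft_force: [2.3, 3.9, 0.3]
grip_width: 0.0005
grip_force: 2.1
```

```bash
python3 -c "
from st import *
door()"
```

```text
t 34.1 tool th 0.071 door th if face 12mm 0.087 in tool-door frame x,r -13.8 108.8 push 3.78 side 2.48 z 0.0148
```

The tongue has met the keeper, with the push at 3.8 N. I'll continue in small steps.

Call:
jog_arm --motion '[-0.03,0,0,0,0,0.15,1,0,0,0,0,0,0,1]'

```text
time: 34.35
position: [0.545, -0.1506, 0.0148]
tool_rot: [0.697, 0.717, 0.0, 0.0]
ft_force: [2.2, 4.7, -0.7]
grip_width: 0.0005
grip_force: 2.2
```

Call:
jog_arm --motion '[-0.03,0,0,0,0,0.15,1,0,0,0,0,0,0,1]'

```text
time: 34.6
position: [0.5452, -0.1519, 0.0148]
tool_rot: [0.701, 0.713, 0.0, 0.0]
ft_force: [3.0, 4.3, -1.2]
grip_width: 0.0005
grip_force: 2.2
```

Call:
jog_arm --motion '[-0.03,0,0,0,0,0.15,1,0,0,0,0,0,0,1]'

```text
time: 34.85
position: [0.5453, -0.153, 0.0147]
tool_rot: [0.705, 0.709, 0.0, 0.0]
ft_force: [2.9, 5.5, -1.0]
grip_width: 0.0003
grip_force: 2.4
```

Call:
jog_arm --motion '[-0.03,0.01,0,0,0,0.1,1,0,0,0,0,0,0,1]'

```text
time: 35.1
position: [0.5454, -0.154, 0.0148]
tool_rot: [0.707, 0.707, 0.0, 0.0]
ft_force: [2.9, 4.8, -0.4]
grip_width: 0.0001
grip_force: 2.5
```

Call:
jog_arm --motion '[-0.03,0.01,0,0,0,0.1,1,0,0,0,0,0,0,1]'

```text
time: 35.35
position: [0.5455, -0.1559, 0.0147]
tool_rot: [0.71, 0.705, -0.0, 0.0]
ft_force: [1.0, 1.1, -0.1]
grip_width: 0.0005
grip_force: 1.0
```

Call:
jog_arm --motion '[-0.03,0,0,0,0,0.1,1,0,0,0,0,0,0,1]'

```text
time: 35.6
position: [0.5454, -0.1575, 0.0148]
tool_rot: [0.712, 0.702, -0.0, 0.0]
ft_force: [-0.1, -0.1, -0.0]
grip_width: 0.0005
grip_force: 0.1
```

```bash
python3 -c "
from st import *
door()"
```

```text
t 35.6 tool th 0.019 door th if face 12mm 0.012 in tool-door frame x,r -11.3 108.7 push -0.14 side -0.14 z 0.0148
```

Past the peak, the force has dropped. Next I'll find the buffer.

Call:
jog_arm --motion '[-0.02,0,0,0,0,0,1,0,0,0,0,0,0,1]'

```text
time: 35.85
position: [0.5453, -0.158, 0.0148]
tool_rot: [0.712, 0.702, -0.0, 0.0]
ft_force: [0.5, 0.8, -0.3]
grip_width: 0.0001
grip_force: 0.0
```

Call:
jog_arm --motion '[-0.02,0,0,0,0,0,1,0,0,0,0,0,0,1]'

```text
time: 36.1
position: [0.5453, -0.1583, 0.0147]
tool_rot: [0.712, 0.702, -0.0, -0.0]
ft_force: [-0.3, -0.4, 0.3]
grip_width: 0.0005
grip_force: 0.2
```

Call:
jog_arm --motion '[-0.02,0,0,0,0,0,1,0,0,0,0,0,0,1]'

```text
time: 36.35
position: [0.5453, -0.1584, 0.0147]
tool_rot: [0.712, 0.702, 0.0, -0.001]
ft_force: [1.5, 4.5, 0.7]
grip_width: 0.0005
grip_force: 2.1
```

Call:
jog_arm --motion '[-0.02,0,0,0,0,0,1,0,0,0,0,0,0,1]'

```text
time: 36.6
position: [0.5453, -0.1587, 0.0147]
tool_rot: [0.712, 0.702, 0.0, -0.001]
ft_force: [0.9, 6.3, 1.0]
grip_width: 0.0002
grip_force: 3.1
```

Call:
jog_arm --motion '[-0.01,0,0,0,0,0,1,0,0,0,0,0,0,1]'

```text
time: 36.85
position: [0.5453, -0.1588, 0.0148]
tool_rot: [0.712, 0.702, 0.001, -0.001]
ft_force: [2.1, 7.7, 0.8]
grip_width: 0.0005
grip_force: 3.6
```

Call:
jog_arm --motion '[-0.015,0,0,0,0,0,1,0,0,0,0,0,0,1,0,0,0,0,0,0,1]'

```text
time: 37.22
position: [0.5452, -0.1589, 0.0148]
tool_rot: [0.712, 0.702, 0.001, -0.001]
ft_force: [2.8, 7.8, 2.5]
grip_width: 0.0007
grip_force: 4.3
```

Call:
jog_arm --motion '[-0.015,0,0,0,0,0,1,0,0,0,0,0,0,1,0,0,0,0,0,0,1]'

```text
time: 37.6
position: [0.5452, -0.159, 0.0148]
tool_rot: [0.712, 0.702, 0.001, -0.001]
ft_force: [2.6, 10.5, 2.6]
grip_width: 0.0007
grip_force: 5.0
```

The push reached about 10 N on the buffer. I'll back off, then touch again lightly to check that the door stayed shut.

Call:
jog_arm --motion '[0.02,0,0,0,0,0,1,0.03,0,0,0,0,0,1,0.1,0,0,0,0,0,1,0.35,0,0,0,0,0,1,0,0,0,0,0,0,1,0,0,0,0,0,0,1,0,0,0,0,0,0,1,0,0,0,0,0,0,1]'

```text
time: 38.6
position: [0.5458, -0.1419, 0.0148]
tool_rot: [0.712, 0.702, 0.0, 0.0]
ft_force: [-1.0, 0.0, -0.1]
grip_width: 0.0006
grip_force: 0.0
```

Call:
jog_arm --motion '[-0.2,0,0,0,0,0,1,-0.12,0,0,0,0,0,1,-0.05,0,0,0,0,0,1,-0.04,0,0,0,0,0,1,-0.02,0,0,0,0,0,1,0,0,0,0,0,0,1]'

```text
time: 39.35
position: [0.5453, -0.1583, 0.0147]
tool_rot: [0.712, 0.702, 0.0, -0.0]
ft_force: [0.9, 2.0, 0.3]
grip_width: 0.0006
grip_force: 0.8
```

Call:
jog_arm --motion '[-0.02,0,0,0,0,0,1,0,0,0,0,0,0,1]'

```text
time: 39.6
position: [0.5453, -0.1585, 0.0147]
tool_rot: [0.712, 0.702, 0.0, -0.001]
ft_force: [1.2, 5.0, 0.8]
grip_width: 0.0004
grip_force: 2.6
```

The door stood exactly where it latched, with contact only at the buffer position. I'll retreat clear and hand in.

Call:
jog_arm --motion '[0.05,0,0,0,0,0,1,0.3,0,0,0,0,0,1,0.8,0,0,0,0,0,1,0.5,0,-0.5,0,0,0,1,0,0,-1,0,0,0,1,0,0,-1,0,0,0,1,0,0,0,0,0,0,1]'

```text
time: 40.48
position: [0.5492, -0.0941, 0.1192]
tool_rot: [0.712, 0.702, 0.002, 0.004]
ft_force: [0.9, -0.9, 0.2]
grip_width: 0.0004
grip_force: 0.0
```

```bash
python3 -c "
from st import *
st();print(robot.hand_in())"
```

```text
40.48 pos [ 0.5492 -0.0941  0.1192] yaw -0.76 zax [ 0.009 -0.004 -1.   ] F [ 0.86 -0.88  0.17] w 0.0004 q [-0.37  0.55  1.69 -0.    0.88 -0.36]
the job is handed in; nothing more can be done
None
```

The job is handed in at 40.5 s: the clip lies in the tray, the tray is home on its stop and the door is latched judging by push force and a re-touch (tongue not seen directly), with readings on the cabinet no higher than about 11 N.

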